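Nest the turned beakers on their stand and pin them with the spindle

TASK

Nest the three loose wooden beakers in the big one on the stand, one at a time from the largest to the smallest, each upright and fully home with its collar flat on the rim below. Then take the spindle out of its block and lower it through the holes in all the floors until its flange rests on the top beaker. Do not tip a beaker over, drop or force anything, and leave the other things on the bench where they are.

Things in the scene. Friction and masses are not known exactly. Their poses are not given: they have to be found in the camera images.
- stand: Fixed stand: a grey metal disc 100 mm across, 14 thick, carrying the biggest beaker (white band), open upward. Origin: centre of the disc's underside, on the bench; z up. The beaker's rim is at z = 68 mm, 82 across; mouth 60 wide, 54 at its floor, which is at z = 22 by the wall and dishes to a central 15 mm hole; under it the disc (z = 0 to 14) has a 12 mm hole on the same axis.
- large_mid (a point): Large loose beaker, pale wood with a blue band, upright, 62 mm high: point on its axis half-way up, z to the mouth. Top 24 mm: a straight collar 69 across; below it the body is 57 across, tapering to 42 at the foot. Mouth 48 wide; floor 8 thick with a central 15 mm hole. Home, its collar rests on the rim of the stand's beaker and this point is 61 mm above the stand's origin.
- middle_mid (a point): Middle loose beaker, brown wood with a green band, upright, 58 mm high: point on its axis half-way up, z to the mouth. Top 24 mm: a straight collar 57 across; below it the body is 45 across, tapering to 32 at the foot. Mouth 36 wide; floor 8 thick with a central 15 mm hole. Home, its collar rests on the large beaker's rim and this point is 87 mm above the stand's origin.
- small_mid (a point): Small loose beaker, dark wood with a yellow band, upright, 54 mm high: point on its axis half-way up, z to the mouth. Top 24 mm: a straight collar 46 across; below it the body is 33 across, tapering to 26 at the foot. Mouth 24 wide; floor 8 thick with a central 15 mm hole. Home, its collar rests on the middle beaker's rim; this point is 113 mm and its own rim 140 mm above the stand's origin.
- spindle_mid (a point): Spindle, loose, upright in the block: a steel rod 10 mm across, 132 long, with a tapered tip, under a brass flange 36 across and 6 thick, topped by a round red knob 20 across and 28 high; 166 long in all. Point on its axis half-way up: 83 above the tip, 69 below the knob's centre; z to the knob. Home, its flange rests on the small beaker's rim and this point is 91 mm above the stand's origin.
- block: Fixed wooden block, 60 (x) x 90 (y) mm, 70 high, origin at the centre of its underside. The spindle stands in a hole 11.5 mm wide and 60 deep at (0, -20) mm, leaning up to 0.03 rad, its knob's top 176 mm above the bench; short burrs up to 97 mm above the bench stand in the other half.
- wax_tin: Bystander: round brass-coloured tin, 50 mm across, 42 high. Origin: centre of its underside.
- bit_tray: Bystander: small blue open tray, 50 x 44 mm, 28 high. Origin: centre of its underside.
- oil_bottle: Bystander: amber bottle, 40 mm across, 112 high. Origin: centre of its underside.
- mallet: Bystander: carver's round wooden mallet standing on its head, 72 mm across, handle upward, 205 high. Origin: centre of its underside.
- mug: Bystander: blue mug, 80 mm across and 85 high, with a handle. Origin: centre of its underside.
- brush: Bystander: hand brush lying flat, 170 mm long, under 40 high. Origin: centre of its underside at the middle of its length.
- offcut: Bystander: block of pale wood, 100 x 50 mm, 35 high. Origin: centre of its underside.
- large: The same large beaker again, given at the centre of its foot.
- middle: The same middle beaker again, given at the centre of its foot.
- small: The same small beaker again, given at the centre of its foot.
- spindle: The same spindle again, given at the centre of its tip.

How it is judged (in metres and radians):
On the way, in this order (a step that is already met when the one before it is completed fails the run):
1. the large beaker hangs by its collar in the stand's beaker (z of large_mid in the frame of stand between 0.058 and 0.064 m and horizontal distance between large_mid and stand below 0.004 m and angle between large_mid's own z axis and vertical below 0.05 rad), for 0.2 s.
2. the middle beaker hangs in the large one (all of step 1 and z of middle_mid in the frame of stand between 0.084 and 0.09 m and horizontal distance between middle_mid and large_mid below 0.004 m and angle between middle_mid's own z axis and vertical below 0.05 rad), for 0.2 s.
3. the small beaker hangs in the middle one (all of step 2 and z of small_mid in the frame of stand between 0.11 and 0.116 m and horizontal distance between small_mid and middle_mid below 0.004 m and angle between small_mid's own z axis and vertical below 0.05 rad), for 0.2 s.
4. the spindle is home through all the floors (all of step 3 and z of spindle_mid in the frame of stand between 0.088 and 0.094 m and horizontal distance between spindle_mid and stand below 0.008 m and angle between spindle_mid's own z axis and vertical below 0.05 rad), for 0.2 s.
At the end, for the whole second after the job is handed in: All three beakers nested in size order in the stand's beaker and the spindle home through them: each at its seated height within 3 mm, upright within 0.05 rad, each beaker's axis within 4 mm of the one below it and the spindle's within 8 mm of the stand's, all at rest (all of step 4 and linear speed of each of large, middle, small, spindle below 0.02 m/s); the robot touches nothing.
It fails at once if a beaker is tipped over (more than 0.6 rad) (angle between any of large_mid, middle_mid, small_mid's own z axis and vertical above 0.6 rad).
It fails at once if a bystander is moved more than 30 mm (distance of any of wax_tin, bit_tray, oil_bottle, mallet, mug, brush, offcut from where it was at the start of the episode above 0.03 m).
It fails at once if a beaker or the spindle is forced home (over 80 N on what is below it) (contact force between any of large, spindle and stand above 80 N or contact force between any of middle, spindle and large above 80 N or contact force between any of small, spindle and middle above 80 N or contact force between spindle and small above 80 N).
It fails at once if a beaker or the spindle is dropped (falls out of the fingers faster than 0.5 m/s, about 13 mm) ((linear speed of large above 0.5 m/s and contact force between the fingers and large below 0.05 N) or (linear speed of middle above 0.5 m/s and contact force between the fingers and middle below 0.05 N) or (linear speed of small above 0.5 m/s and contact force between the fingers and small below 0.05 N) or (linear speed of spindle above 0.5 m/s and contact force between the fingers and spindle below 0.05 N)).
It also fails if it takes over 72 s, if anything falls off the work surface, if the arm or the gripper's body presses on something with over 40 N, if the wrist force passes 120 N, or if a joint passes its speed limit or range.

ROBOT

A 6-joint arm with a two-finger parallel gripper is mounted at the origin on the work surface. World frame = base frame: x ahead of the robot, y to its left, z up, the work surface at z = 0. Lengths are in mm, angles in rad, forces in N, time in s.
With the tool pointing down it reaches from about 275 to 1000 mm from the base axis. Payload 8.4 kg.
Tool frame: the origin (TCP) lies midway between the tips of the shut fingers; the grasp point (between the pads) lies 19 mm behind it; y points along the fingers, z is the direction in which the jaws open and shut, and the axes are right-handed (so a half turn about y gives the same grasp; the last joint's range is limited). The gripper opens to 85 mm and grips with 20 to 120 N. Pads are 22 mm wide; open, the fingers measure 114 mm over their backs; the gripper's body (76 mm by 85 mm) begins 54 mm behind the grasp point. The pads swing forward as they close: fully open they stand 13 mm farther back than shut.
Start: joints at [1.318, 0.353, 1.633, -0, 1.155, -0.002], TCP at [155.11, 605.449, 231.281] pointing down, gripper open.
Joint ranges: [-2.63, 2.63], [-0.92, 2.1], [0.06, 2.66], [-1.3, 4.44], [0, 2.69], [-3.02, 3.02]. Speed limits (rad/s): [2.22, 2.22, 2.79, 3.14, 3.14, 3.14].

INTERFACE

Orientations are given as [roll, pitch, yaw] about the fixed x, y, z axes, in that order (R = Rz(yaw) Ry(pitch) Rx(roll)).
In Python, from rig import r gives the robot as it stands. The module is installed in compiled form; this text tells all that it offers.
- The arm moves only by the tool apply_moves, never from a script. Its argument "plan" is text: rows parted by semicolons, each of 7 numbers parted by spaces: the shift along the tool's x, y, z in cm, then the turn, a rotation vector about the tool's x, y, z in degrees, then the closure, from 0 (fully open) to 1 (shut). A call has 1 to 20 rows; each row shifts and turns the pose as measured when the row begins, along the tool's axes as they then stand; what a row does not reach is not made up. A row lasts 1/10 s, in which the tool goes at most 50 mm and 8.59 degrees, less where a joint would pass 70% of its speed; a pose out of reach is approached as far as the arm can. A call is refused whole if a number of a shift passes 5 or a number of a turn 8.59, either way. A call with a gripper value outside its range is refused whole. The fingers move at their own pace and stop on an object; "squeeze" is the grip in N (left out, the last holds). Time passes only in rows, so rows that do not move let the fingers close. It gives the time, the measured TCP pose, the force and the opening at its end, in the units of the state.
- r.sense(): the state, without advancing time (a new reading comes with each control period).
- r.grab_frame(name): name is "scene" or "top"; returns the picture (480x640x3 uint8, blue, green, red); there is no depth.
- r.get_calibration(name): a dict with "vertical_fov" (degrees; the focal length in pixels is half the picture's height over the tangent of half this angle, whatever the lens; pixels are square), "cx", "cy" (the principal point, pixels), "R" (3x3) and "t" (3): a world point X has camera coordinates R X + t. Camera axes: x right, y down, z forward; pixel columns grow to the right and rows downward; lengths in mm; the calibration is good to about 2 mm. A picture is of the moment at which its call begins. get_calibration takes no time and is no camera call.
- r.sign_off(): hands the job in, once; it reports no verdict.
The state is a dict: "clock": time; "qpos": joint angles; "qvel": joint speeds; "joint_efforts": joint torques, N m; "eef_pos": TCP position; "tcp_rot": TCP orientation; "contact_force": force on the tool from outside, world axes, zero at the start; "wrist_torque": the same for the moment, N m; "opening": opening from 0.0 (shut) to 1.0 (fully open).
Only numpy, scipy, OpenCV 4.12 (cv2) and the standard library are available. Lean on these libraries where they do the work, as an engineer would, in place of code of your own. Each camera call takes 0.05 s, during which the arm holds its last target. There are 200 camera calls.

## Working session

There is one attempt and no reset: what is moved stays moved. The work goes in short steps, Python scripts to look and compute and a tool call to move; the robot and the scene stay as the last step left them, time stands still between calls to the robot, and variables do not carry over. Pictures are saved under pics/ and viewed, about 8 in all and at most 12, crops included, and the job is handed in when it is done.

Besides the shell and the picture viewer there is one more tool, called after "Emit:" in YAML: its name, and indented under it one key for each argument. apply_moves: Moves the arm, as the interface text tells. Its arguments: {"type":"object","properties":{"plan":{"type":"string"},"squeeze":{"type":"number"}},"required":["plan"]}

```bash
mkdir -p pics; python3 - <<'E'
from rig import r
import cv2
for n in("scene","top"):
    cv2.imwrite(f"pics/{n}0.png",r.grab_frame(n)); c=r.get_calibration(n); print(n,c)
print(r.sense())
E
```

```text
scene {'vertical_fov': 53.887542667142924, 'cx': 320.55568564407764, 'cy': 237.84604103446017, 'R': array([[-0.63587009,  0.77177022,  0.00632043],
       [ 0.40330767,  0.3392496 , -0.84985448],
       [-0.65803658, -0.53784797, -0.52697952]]), 't': array([ 317.82991827, -114.88497894, 1450.76017287])}
top {'vertical_fov': 46.47953540669262, 'cx': 316.1165591414802, 'cy': 248.3066725308601, 'R': array([[-0.01340406, -0.99981161, -0.0140381 ],
       [-0.99785991,  0.01427385, -0.06381115],
       [ 0.0639995 ,  0.01315273, -0.99786325]]), 't': array([  18.4870502 ,  497.58041396, 1243.09576903])}
{'clock': 0.1, 'qpos': array([ 1.31759670e+00,  3.53586683e-01,  1.63403811e+00, -4.90832841e-05,
        1.15521332e+00, -2.40494853e-03]), 'qvel': array([-0.00073333, -0.00026786, -0.00196826, -0.00136021,  0.00101574,
        0.00099756]), 'joint_efforts': array([ 8.76947179e-04, -6.06355691e+01, -3.42821145e+01,  9.87589146e-05,
        4.05983068e-03,  2.37214476e-05]), 'eef_pos': array([155.02143975, 605.0363562 , 230.64115755]), 'tcp_rot': array([-1.57204189e+00, -4.18852598e-05, -2.50774803e-01]), 'contact_force': array([ 0.27515436, -0.19853722,  0.45002989]), 'wrist_torque': array([0.03374566, 0.06093786, 0.01031381]), 'opening': 1.0024664297349348}
```

View pics/scene0.png

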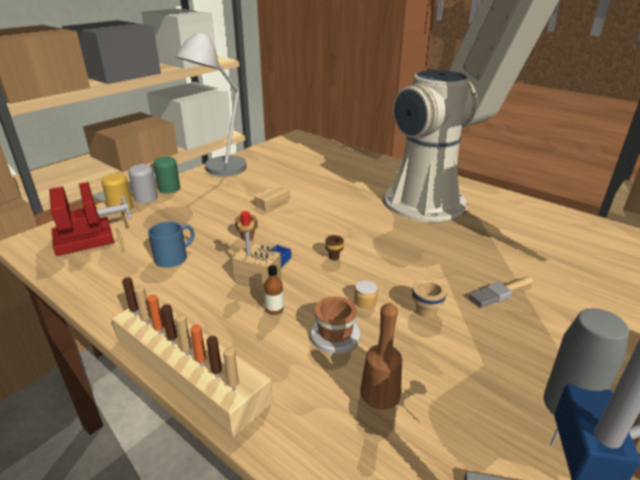

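View pics/top0.png

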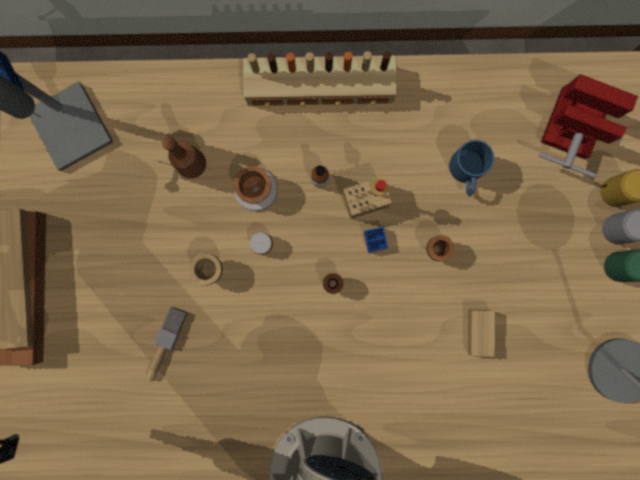

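The scene shows the stand at (335,330), large at (428,298), small at (335,247), the middle behind the spindle at (246,225), and the block at (258,262). In the top view they are: stand (255,187), large (208,268), middle (440,248), small (333,283), knob (381,186).

```bash
python3 - <<'E'
import cv2,numpy as np
t=cv2.imread("pics/top0.png");s=cv2.imread("pics/scene0.png")
def tile(im,x,y,w=66,h=50,k=4):
    o=cv2.resize(im[y:y+h,x:x+w],None,fx=k,fy=k,interpolation=cv2.INTER_CUBIC)
    for i in range(0,w,10):
        cv2.line(o,(i*k,0),(i*k,5),(0,255,255),1)
        if i%20==0: cv2.putText(o,str(x+i),(i*k,15),0,.35,(255,255,0),1)
    for j in range(0,h,10):
        cv2.line(o,(0,j*k),(5,j*k),(0,255,255),1)
        if j%20==0: cv2.putText(o,str(y+j),(6,j*k+4),0,.35,(255,255,0),1)
    return o
T=[tile(t,*p) for p in((224,160),(176,244),(408,224),(300,260),(336,166))]
S=[tile(s,*p) for p in((302,292),(396,270),(215,200),(302,225))]
S2=[tile(s,225,205,66,75)]
row=lambda L:np.hstack(L)
cv2.imwrite("pics/c1.png",np.vstack([row(T[:3]),row([T[3],T[4],S[0]]),row(S[1:])]))
E
```

```text
(no output)
```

View pics/c1.png

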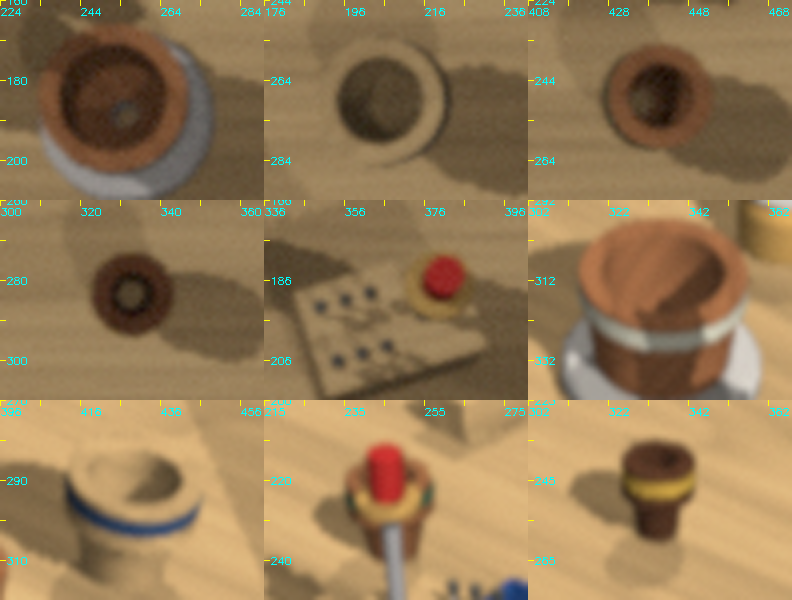

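```bash
cat > h.py <<'E'
import numpy as np,cv2
from rig import r
def K(n):
    c=r.get_calibration(n); f=240/np.tan(np.radians(c["vertical_fov"]/2)); return c,f
def ray(n,u,v,z):
    c,f=K(n); d=c["R"].T@np.array([(u-c["cx"])/f,(v-c["cy"])/f,1]); o=-c["R"].T@c["t"]
    return o+d*(z-o[2])/d[2]
def proj(n,X):
    c,f=K(n); p=c["R"]@np.array(X,float)+c["t"]; return np.array([c["cx"]+f*p[0]/p[2],c["cy"]+f*p[1]/p[2]])
E
python3 - <<'E'
from h import *
for n,u,v,z in(("stand",252.3,184.3,68),("large",204.9,268.6,62),("middle",440.8,247.8,58),("small",332.8,283.1,54),("knob",380.6,185.1,166),("flange",379.8,187,145)):
    X=ray("top",u,v,z); print(n,X.round(1),proj("scene",X).round(1), (proj("scene",X)-[302,292] if n=="stand" else 0))
print(proj("top",[0,0,0]),proj("scene",[0,0,0]))
E
```

```text
stand [636.2 148.1  68. ] [335.  306.9] [32.98885568 14.94910013]
large [454.1 253.1  62. ] [428.5 286.6] 0
middle [ 492.3 -259.7   58. ] [246.  217.3] 0
small [419.  -24.2  54. ] [334.  237.8] 0
knob [ 612.7 -120.7  166. ] [245.1 214.9] 0
flange [ 612.5 -121.2  145. ] [245.7 223.2] 0
[324.42825435 472.01660445] [423.99816091 200.45501549]
```

Emit:
apply_moves:
  plan: "3 0 -2.2 0 0 0 0;3.7 0 -2.7 0 0 0 0;3.7 0 -2.7 0 0 0 0;3.7 0 -2.7 0 0 0 0;3.7 0.5 -2.7 0 0 0 0;3.7 1 -2.7 0 0 0 0;3.7 1 -2.7 0 0 0 0;3.7 1 -2.7 0 0 0 0;3.7 1 -2.7 0 0 0 0;3.7 1 -2.7 0 0 0 0;2 1 -1 0 0 0 0;0 0 0 0 0 0 0"
  squeeze: 30

```text
clock: 1.3
eef_pos: [466.8, 230.2, 160.8]
tcp_rot: [-1.572, 0.001, -0.247]
contact_force: [-0.4, -0.2, 0.4]
opening: 1.0
```

```bash
cat >> h.py <<'E'
def go(X,yaw=None):
    s=r.sense(); p=s["eef_pos"]; y=s["tcp_rot"][2]; d=np.array(X,float)-p
    c,q=np.cos(y),np.sin(y)
    print("pos",p.round(1),"yaw",y.round(4),"need cm x,y,z",np.round([(c*d[0]+q*d[1])/10,-d[2]/10,(-q*d[0]+c*d[1])/10],2), "rot",s["tcp_rot"].round(4))
def tile(im,x,y,w,h,k,marks=()):
    o=cv2.resize(im[y:y+h,x:x+w],None,fx=k,fy=k,interpolation=cv2.INTER_CUBIC)
    for i in range(0,w,10):
        cv2.line(o,(i*k,0),(i*k,5),(0,255,255),1)
        if i%20==0: cv2.putText(o,str(x+i),(i*k,15),0,.35,(255,255,0),1)
    for j in range(0,h,10):
        cv2.line(o,(0,j*k),(5,j*k),(0,255,255),1)
        if j%20==0: cv2.putText(o,str(y+j),(6,j*k+4),0,.35,(255,255,0),1)
    for m in marks:
        cv2.drawMarker(o,tuple(int((a-b+.5)*k) for a,b in zip(m,(x,y))),(0,0,255),0,9,1)
    return o
E
python3 - <<'E'
from h import *
t=r.grab_frame("top");s=r.grab_frame("scene");cv2.imwrite("pics/t1.png",t);cv2.imwrite("pics/s1.png",s)
p=r.sense()["eef_pos"];pt=proj("top",p);ps=proj("scene",p);print(p,pt,ps)
cv2.imwrite("pics/c2.png",np.hstack([tile(t,int(pt[0])-50,int(pt[1])-50,98,140,4,[pt]),tile(s,int(ps[0])-50,int(ps[1])-50,98,140,4,[ps])]))
E
```

```text
[465.52570948 232.09110647 161.75748996] [204.75719299 261.36558754] [422.61488163 244.9873738 ]
```

View pics/c2.png

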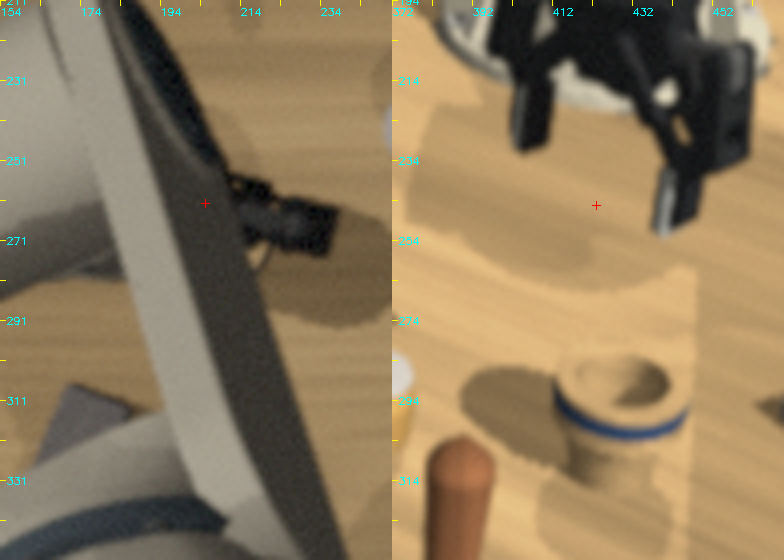

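The scene crop shows the fingertips at about (405.5,231.5) and (441,252), so the scene calibration reads about 2 px low. The top view is consistent with the tool, so I trust it.

```bash
python3 - <<'E'
from h import *
go([454.1,253.1,33])
E
```

```text
pos [465.5 232.1 161.8] yaw -0.2451 need cm x,y,z [-1.62 12.88  1.76] rot [-1.5716e+00  9.0000e-04 -2.4510e-01]
```

Emit:
apply_moves:
  plan: "-1.6 0 1.8 0 0 0 0;0 1.5 0 0 0 0 0;0 3 0 0 0 0 0;0 3 0 0 0 0 0;0 2.5 0 0 0 0 0;0 1.5 0 0 0 0 0;0 0.6 0 0 0 0 0;0 0 0 0 0 0 0;0 0 0 0 0 0 0"

```text
clock: 2.3
eef_pos: [449.1, 265.9, 42.5]
tcp_rot: [-1.565, -0.003, -0.234]
contact_force: [0.3, 0.1, 0.0]
opening: 1.003
```

```bash
python3 - <<'E'
from h import *
go([454.1,253.1,33])
s=r.grab_frame("scene");cv2.imwrite("pics/s2.png",s)
cv2.imwrite("pics/c3.png",tile(s,370,220,110,90,6))
E
```

```text
pos [449.1 265.9  42.5] yaw -0.2336 need cm x,y,z [ 0.78  0.95 -1.13] rot [-1.5649 -0.0028 -0.2336]
```

View pics/c3.png

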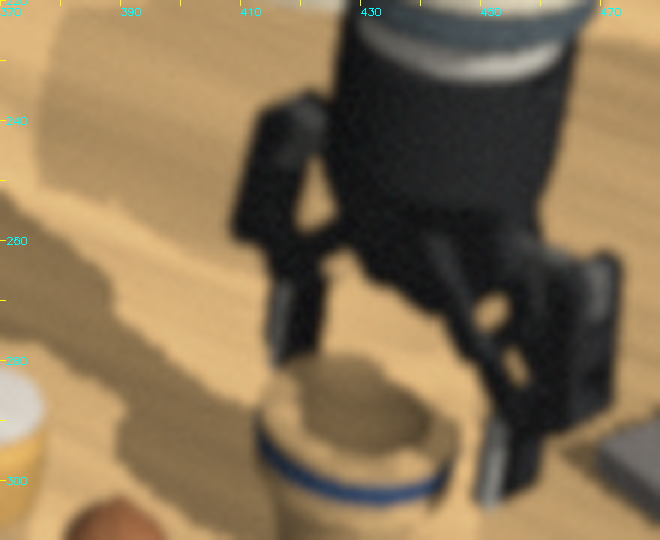

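Emit:
apply_moves:
  plan: "0.7 0 -1.1 0 0 0 0;0 0 0 0 0 0 0;0 0 0 0 0 0 0;0 0 0 0 0 0 0"

```text
clock: 2.75
eef_pos: [455.5, 253.0, 45.2]
tcp_rot: [-1.562, -0.006, -0.234]
contact_force: [-0.3, -0.4, -0.4]
opening: 0.998
```

```bash
python3 - <<'E'
from h import *
go([454.1,253.1,33])
E
```

```text
pos [455.5 253.   45.2] yaw -0.2343 need cm x,y,z [-0.14  1.22 -0.02] rot [-1.5616 -0.0064 -0.2343]
```

```bash
cat >> h.py <<'E'
from scipy.spatial.transform import Rotation as Ro
def go(X,yaw=None):
    s=r.sense(); p=s["eef_pos"]; R0=Ro.from_euler("xyz",s["tcp_rot"]); y=s["tcp_rot"][2]
    R1=Ro.from_euler("xyz",[-np.pi/2,0,y if yaw is None else yaw])
    print("pos",p.round(1),"rpy",s["tcp_rot"].round(4),"cm",(R0.inv().apply(np.array(X)-p)/10).round(2),"deg",np.degrees((R0.inv()*R1).as_rotvec()).round(2),"F",s["contact_force"].round(1),"op",round(s["opening"],3),"t",round(s["clock"],2))
E
python3 - <<'E'
from h import *
go([454.1,253.1,33])
E
```

```text
pos [455.5 253.   45.2] rpy [-1.5616 -0.0064 -0.2343] cm [-0.15  1.22 -0.04] deg [-0.52  0.    0.36] F [-0.3 -0.4 -0.4] op 0.998 t 2.75
```

Emit:
apply_moves:
  plan: "-0.1 0.8 0 -0.5 0 0.4 0;0 0.4 0 0 0 0 0;0 0 0 0 0 0 0;0 0 0 0 0 0 0.3;0 0 0 0 0 0 0.3;0 0 0 0 0 0 0.3;0 0 0 0 0 0 0.3;0 0 0 0 0 0 0.3"
  squeeze: 20

```text
clock: 3.55
eef_pos: [454.6, 253.5, 32.2]
tcp_rot: [-1.571, 0.001, -0.234]
contact_force: [0.2, 0.0, -0.4]
opening: 0.798
```

```bash
python3 - <<'E'
from h import *
go([454.1,253.1,33])
E
```

```text
pos [454.6 253.5  32.2] rpy [-1.5713e+00  1.4000e-03 -2.3420e-01] cm [-0.04 -0.08 -0.05] deg [ 0.03  0.   -0.08] F [ 0.2  0.  -0.4] op 0.798 t 3.55
```

Emit:
apply_moves:
  plan: "0 0 0 0 0 0 0;0 0 0 0 0 0 0;0 0 0 0 4 0 0;0 0 0 0 8 0 0;0 0 0 0 8 0 0;0 0 0 0 8 0 0;0 0 0 0 8 0 0;0 0 0 0 8 0 0;0 0 0 0 8 0 0;0 0 0 0 8 0 0;0 0 0 0 8 0 0;0 0 0 0 8 0 0;0 0 0 0 6 0 0;0 0 0 0 0 0 0;0 0 0 0 0 0 0;0 0 0 0 0 0 0"

```text
clock: 5.15
eef_pos: [454.5, 253.7, 32.3]
tcp_rot: [-1.572, 0.0, -1.719]
contact_force: [-0.1, 0.6, -0.1]
opening: 0.995
```

```bash
python3 - <<'E'
from h import *
go([454.6,253.5,32],-1.8)
E
```

```text
pos [454.5 253.7  32.3] rpy [-1.5723  0.     -1.7188] cm [0.02 0.03 0.02] deg [0.08 4.65 0.  ] F [-0.1  0.6 -0.1] op 0.995 t 5.15
```

Emit:
apply_moves:
  plan: "0 0 0 0 4.6 0 0;0 0 0 0 0 0 0;0 0 0 0 0 0 0.3;0 0 0 0 0 0 0.4;0 0 0 0 0 0 0.4;0 0 0 0 0 0 0.4;0 0 0 0 0 0 0.4;0 0 0 0 0 0 0.4"
  squeeze: 40

```text
clock: 5.95
eef_pos: [454.3, 253.7, 32.6]
tcp_rot: [-1.573, -0.0, -1.787]
contact_force: [-0.4, -1.1, 0.9]
opening: 0.793
```

```bash
python3 - <<'E'
from h import *
go([454.6,253.5,160],-1.8)
E
```

```text
pos [454.3 253.7  32.6] rpy [-1.5726e+00 -2.0000e-04 -1.7866e+00] cm [ 2.000e-02 -1.274e+01  1.000e-02] deg [0.1  0.77 0.01] F [-0.4 -1.1  0.9] op 0.793 t 5.95
```

Emit:
apply_moves:
  plan: "0 -0.5 0 0 0 0 0.4;0 -1.5 0 0 0 0 0.4;0 -2.5 0 0 0 0 0.4;0 -2.5 0 0 0 0 0.4;0 -2 0 0 0 0 0.4;0 -0.5 0 0 0 0 0.4;0 0 0 0 0 0 0.4;0 0 0 0 0 0 0.4"

```text
clock: 6.75
eef_pos: [453.1, 252.9, 130.4]
tcp_rot: [-1.575, -0.002, -1.785]
contact_force: [-0.2, 0.4, -2.2]
opening: 0.788
```

```bash
python3 - <<'E'
from h import *
go([636.2,148.1,130],-1.8)
E
```

```text
pos [453.1 252.9 130.4] rpy [-1.575  -0.0023 -1.7853] cm [ 6.35 -0.03 20.12] deg [0.24 0.84 0.13] F [-0.2  0.4 -2.2] op 0.788 t 6.75
```

Held (2.2 N weight). Carry over the stand.

Emit:
apply_moves:
  plan: "0.4 0 1.2 0 0.8 0 0.4;0.8 0 2.5 0 0 0 0.4;0.9 0 3 0 0 0 0.4;0.9 0 3 0 0 0 0.4;0.9 0 3 0 0 0 0.4;0.9 0 3 0 0 0 0.4;0.8 0 2.4 0 0 0 0.4;0.4 0 1.2 0 0 0 0.4;0 0 0 0 0 0 0.4;0 0 0 0 0 0 0.4;0 0 0 0 0 0 0.4"

```text
clock: 7.85
eef_pos: [631.7, 140.7, 116.4]
tcp_rot: [-1.589, -0.012, -1.804]
contact_force: [0.0, 0.2, -0.8]
opening: 0.789
```

```bash
python3 - <<'E'
from h import *
go([636.2,148.1,130],-1.8)
E
```

```text
pos [631.7 140.7 116.4] rpy [-1.5892 -0.0117 -1.804 ] cm [-0.81 -1.37  0.24] deg [ 1.05 -0.23  0.67] F [ 0.   0.2 -0.8] op 0.789 t 7.85
```

Emit:
apply_moves:
  plan: "-0.6 -1 0.2 1 0 0.7 0.4;-0.2 -0.3 0 0 0 0 0.4;0 0 0 0 0 0 0.4;0 0 0 0 0 0 0.4"

```text
clock: 8.25
eef_pos: [634.0, 151.1, 131.5]
tcp_rot: [-1.57, 0.002, -1.801]
contact_force: [-1.1, -0.4, -1.9]
opening: 0.787
```

```bash
python3 - <<'E'
from h import *
go([636.2,148.1,112],-1.8)
s=r.grab_frame("scene");t=r.grab_frame("top")
cv2.imwrite("pics/c4.png",np.hstack([tile(s,285,260,100,100,4),tile(t,200,140,100,100,4)]))
E
```

```text
pos [634.  151.1 131.5] rpy [-1.5701  0.0022 -1.8011] cm [0.24 1.95 0.28] deg [-0.04 -0.07 -0.13] F [-1.1 -0.4 -1.9] op 0.787 t 8.25
```

View pics/c4.png

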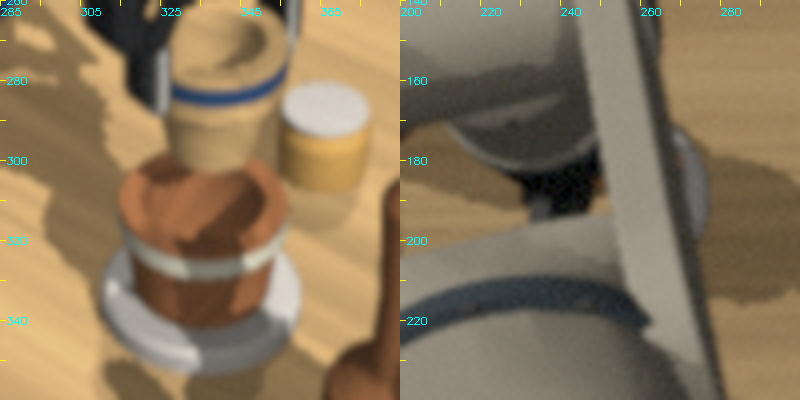

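```bash
python3 - <<'E'
from h import *
for z in(99,137,161): print(proj("scene",[634,151.1,z]))
print(proj("scene",[636.2,148.1,68]),proj("scene",[638.4,145,161]))
E
```

```text
[337.30415465 294.46574663]
[337.81409253 278.42813004]
[338.14828923 267.91759789]
[334.98843476 306.95024356] [334.05682834 267.74380788]
```

```bash
python3 - <<'E'
from h import *
s=r.grab_frame("scene")
print(r.sense()["eef_pos"])
ax=[proj("scene",[634,151.1,z])+[.6,2] for z in(99,130,161)]
cv2.imwrite("pics/c5.png",tile(s,300,250,66,66,9,ax))
E
```

```text
[633.95532062 150.62015469 130.96088125]
```

View pics/c5.png

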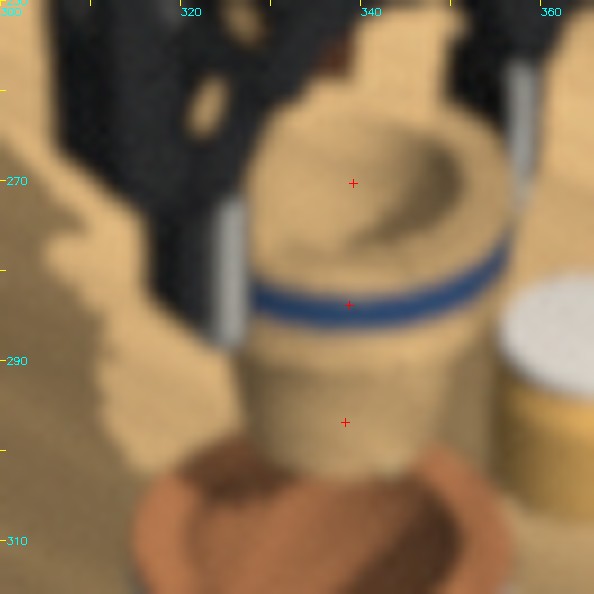

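The beaker hangs upright. Its left silhouette is hidden by the near finger, and the right edge and axis match the predicted (338–339 px). Lowering it.

Emit:
apply_moves:
  plan: "0.2 0.8 0.2 0 0 0 0.4;0 1.3 0 0 0 0 0.4;0 1.3 0 0 0 0 0.4;0 0.8 0 0 0 0 0.4;0 0.3 0 0 0 0 0.4;0 0 0 0 0 0 0.4;0 0 0 0 0 0 0.4"

```text
clock: 9.1
eef_pos: [634.4, 147.3, 79.4]
tcp_rot: [-1.574, 0.0, -1.802]
contact_force: [0.5, 0.7, -0.7]
opening: 0.788
```

```bash
python3 - <<'E'
from h import *
go([636.2,148.1,62.6],-1.8)
E
```

```text
pos [634.4 147.3  79.4] rpy [-1.5741e+00  2.0000e-04 -1.8023e+00] cm [-0.12  1.68  0.16] deg [ 0.19 -0.13 -0.01] F [ 0.5  0.7 -0.7] op 0.788 t 9.1
```

Emit:
apply_moves:
  plan: "-0.1 0.3 0.2 0.2 0 0 0.4;0 0.3 0 0 0 0 0.4;0 0.3 0 0 0 0 0.4;0 0.3 0 0 0 0 0.4;0 0 0 0 0 0 0.4;0 0 0 0 0 0 0.4"

```text
clock: 9.7
eef_pos: [637.6, 148.2, 67.7]
tcp_rot: [-1.568, 0.001, -1.802]
contact_force: [0.6, 0.2, -1.0]
opening: 0.79
```

```bash
python3 - <<'E'
from h import *
go([636.2,148.1,62.6],-1.8)
E
```

```text
pos [637.6 148.2  67.7] rpy [-1.5684e+00  1.1000e-03 -1.8021e+00] cm [ 0.04  0.51 -0.13] deg [-0.14 -0.12 -0.06] F [ 0.6  0.2 -1. ] op 0.79 t 9.7
```

Emit:
apply_moves:
  plan: "0 0.2 -0.1 0 0 0 0.4;0 0.1 0 0 0 0 0.4;0 0.1 0 0 0 0 0.4;0 0 0 0 0 0 0.4;0 0 0 0 0 0 0.4"

```text
clock: 10.2
eef_pos: [637.4, 148.9, 64.1]
tcp_rot: [-1.567, 0.002, -1.802]
contact_force: [-0.1, 0.3, -0.5]
opening: 0.789
```

```bash
python3 - <<'E'
from h import *
go([636.2,148.1,62.6],-1.8)
E
```

```text
pos [637.4 148.9  64.1] rpy [-1.5667  0.0022 -1.8021] cm [ 0.1   0.15 -0.1 ] deg [-0.24 -0.12 -0.13] F [-0.1  0.3 -0.5] op 0.789 t 10.2
```

Emit:
apply_moves:
  plan: "0 0.1 0 -0.2 0 -0.1 0.4;0 0.1 0 0 0 0 0.4;0 0.1 0 0 0 0 0.4;0 0 0 0 0 0 0.4;0 0 0 0 0 0 0.4"

```text
clock: 10.7
eef_pos: [637.6, 149.0, 62.9]
tcp_rot: [-1.57, 0.001, -1.802]
contact_force: [-0.5, 0.9, -0.8]
opening: 0.79
```

```bash
python3 - <<'E'
from h import *
go([636.2,148.1,62.6],-1.8)
E
```

```text
pos [637.6 149.   62.9] rpy [-1.5704e+00  6.0000e-04 -1.8023e+00] cm [ 0.12  0.03 -0.12] deg [-0.02 -0.13 -0.04] F [-0.5  0.9 -0.8] op 0.79 t 10.7
```

Emit:
apply_moves:
  plan: "0 0.2 0 0 0 0 0.4;0 0.2 0 0 0 0 0.4;0 0 0 0 0 0 0.4;0 0 0 0 0 0 0.4"

```text
clock: 11.1
eef_pos: [637.8, 149.0, 63.2]
tcp_rot: [-1.57, 0.001, -1.802]
contact_force: [1.2, 0.6, -1.0]
opening: 0.79
```

```bash
python3 - <<'E'
from h import *
go([636.2,148.1,62.6],-1.8)
E
```

```text
pos [637.8 149.   63.2] rpy [-1.5702e+00  7.0000e-04 -1.8024e+00] cm [ 0.12  0.06 -0.13] deg [-0.03 -0.14 -0.04] F [ 1.2  0.6 -1. ] op 0.79 t 11.1
```

Emit:
apply_moves:
  plan: "0 0.2 0 0 0 0 0.4;0 0.3 0 0 0 0 0.4"

```text
clock: 11.3
eef_pos: [638.0, 149.0, 62.4]
tcp_rot: [-1.571, 0.001, -1.803]
contact_force: [-16.5, -3.9, 48.7]
opening: 0.793
```

```bash
python3 - <<'E'
from h import *
go([636.2,148.1,62.6],-1.8)
E
```

```text
pos [638.  149.   62.4] rpy [-1.5705e+00  7.0000e-04 -1.8026e+00] cm [ 0.13 -0.02 -0.16] deg [-0.02 -0.15 -0.04] F [-16.5  -3.9  48.7] op 0.793 t 11.3
```

Emit:
apply_moves:
  plan: "0 0 0 0 0 0 0.4;0 0 0 0 0 0 0;0 0 0 0 0 0 0;0 0 0 0 0 0 0;0 0 0 0 0 0 0"

```text
clock: 11.8
eef_pos: [637.9, 148.7, 62.0]
tcp_rot: [-1.571, 0.0, -1.803]
contact_force: [-0.2, 0.3, 0.4]
opening: 0.998
```

```bash
python3 - <<'E'
from h import *
go([637,148.5,180],-1.8)
E
```

```text
pos [637.9 148.7  62. ] rpy [-1.5708e+00  2.0000e-04 -1.8025e+00] cm [  0.04 -11.8   -0.08] deg [-0.   -0.14 -0.01] F [-0.2  0.3  0.4] op 0.998 t 11.8
```

Emit:
apply_moves:
  plan: "0 -1 0 0 0 0 0;0 -2 0 0 0 0 0;0 -3 0 0 0 0 0;0 -3 0 0 0 0 0;1.5 -2 -1.5 0 0 0 0;2.9 -0.5 -2.9 0 0 0 0;2.9 -0.2 -2.9 0 0 0 0;2.9 -0.2 -2.9 0 0 0 0;2 -0.2 -1 0 0 0 0;3.1 -0.2 0.7 0 0 0 0;3.1 -0.2 0.7 0 0 0 0;3.1 0 0.7 0 0 0 0;3.1 0 0.7 0 0 0 0;3.1 0 0.7 0 0 0 0;3.1 0 0.7 0 0 0 0;3.1 0 0.7 0 0 0 0;2.5 0 0.5 0 0 0 0;1.5 0 0.3 0 0 0 0;0 0 0 0 0 0 0;0 0 0 0 0 0 0"

```text
clock: 13.8
eef_pos: [493.3, -220.3, 202.7]
tcp_rot: [-1.56, 0.001, -1.801]
contact_force: [0.6, 0.1, 0.0]
opening: 1.0
```

```bash
python3 - <<'E'
from h import *
go([492.3,-259.7,100],-1.8)
t=r.grab_frame("top");s=r.grab_frame("scene");cv2.imwrite("pics/t2.png",t)
cv2.imwrite("pics/c6.png",np.hstack([tile(t,225,160,66,66,6),tile(s,302,270,66,66,6)]))
E
```

```text
pos [ 493.3 -220.3  202.7] rpy [-1.5599e+00  1.2000e-03 -1.8007e+00] cm [ 3.88 10.27  0.68] deg [-0.62 -0.04 -0.07] F [0.6 0.1 0. ] op 1.0 t 13.8
```

View pics/c6.png

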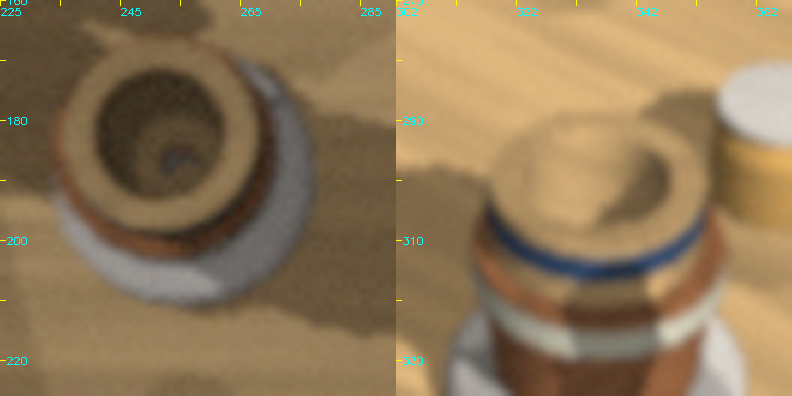

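Large beaker is home and level. Its mouth centre in the top view is about (251.3,182.1).

```bash
python3 - <<'E'
from h import *
print(ray("top",251.3,182.1,92))
E
```

```text
[636.61162334 147.15925065  92.        ]
```

Emit:
apply_moves:
  plan: "1.5 2 0.3 -0.6 0 0 0;1.5 3 0.3 0 0 0 0;0.8 3 0.1 0 0 0 0;0 1 0 0 0 0 0;0 0 0 0 0 0 0;0 0 0 0 0 0 0"

```text
clock: 14.5
eef_pos: [494.7, -253.7, 112.6]
tcp_rot: [-1.568, 0.002, -1.793]
contact_force: [0.7, -0.4, 0.8]
opening: 1.001
```

```bash
python3 - <<'E'
from h import *
go([492.3,-259.7,31],-1.8)
s=r.grab_frame("scene");cv2.imwrite("pics/s6.png",s)
E
```

```text
pos [ 494.7 -253.7  112.6] rpy [-1.5677  0.0018 -1.7926] cm [ 0.66  8.16 -0.12] deg [-0.18  0.43 -0.11] F [ 0.7 -0.4  0.8] op 1.001 t 14.5
```

Emit:
apply_moves:
  plan: "0.6 2 -0.1 0 0.4 0 0;0 2.5 0 0 0 0 0;0 2 0 0 0 0 0;0 1 0 0 0 0 0;0 0.4 0 0 0 0 0;0 0 0 0 0 0 0;0 0 0 0 0 0 0"

```text
clock: 15.25
eef_pos: [500.1, -260.1, 41.1]
tcp_rot: [-1.553, -0.002, -1.797]
contact_force: [-0.1, -0.5, 0.4]
opening: 1.0
```

```bash
python3 - <<'E'
from h import *
go([492.3,-259.7,31],-1.8)
E
```

```text
pos [ 500.1 -260.1   41.1] rpy [-1.5525e+00 -1.7000e-03 -1.7967e+00] cm [ 0.13  1.   -0.79] deg [-1.05  0.19  0.1 ] F [-0.1 -0.5  0.4] op 1.0 t 15.25
```

Emit:
apply_moves:
  plan: "0.1 0.4 -0.7 -1 0.2 0 0;0 0.3 -0.1 0 0 0 0;0 0 0 0 0 0 0;0 0 0 0 0 0 0"

```text
clock: 15.65
eef_pos: [492.5, -259.8, 35.5]
tcp_rot: [-1.569, -0.002, -1.801]
contact_force: [0.5, 0.1, -0.3]
opening: 1.002
```

```bash
python3 - <<'E'
from h import *
go([492.3,-259.7,31],-1.8)
E
```

```text
pos [ 492.5 -259.8   35.5] rpy [-1.5686 -0.0025 -1.8006] cm [-0.01  0.45 -0.02] deg [-0.13 -0.04  0.14] F [ 0.5  0.1 -0.3] op 1.002 t 15.65
```

Emit:
apply_moves:
  plan: "0 0.45 0 -0.1 0 0.1 0;0 0 0 0 0 0 0;0 0 0 0 0 0 0.5;0 0 0 0 0 0 0.5;0 0 0 0 0 0 0.5;0 0 0 0 0 0 0.5;0 0 0 0 0 0 0.5;0 0 0 0 0 0 0.5"
  squeeze: 35

```text
clock: 16.45
eef_pos: [492.7, -260.0, 31.0]
tcp_rot: [-1.57, -0.001, -1.801]
contact_force: [-0.1, 0.7, 0.3]
opening: 0.652
```

```bash
python3 - <<'E'
from h import *
go([492.3,-259.7,31],-1.8)
E
```

```text
pos [ 492.7 -260.    31. ] rpy [-1.5701e+00 -7.0000e-04 -1.8007e+00] cm [-0.02 -0.   -0.05] deg [-0.04 -0.04  0.04] F [-0.1  0.7  0.3] op 0.652 t 16.45
```

Emit:
apply_moves:
  plan: "0 -0.5 0 0 0 0 0.5;0 -2 0 0 0 0 0.5;0 -3 0 0 0 0 0.5;0 -3 0 0 0 0 0.5;0 -3 0 0 0 0 0.5;-1.5 -2 -0.3 0 0 0 0.5;-3.2 -1 -0.7 0 0 0 0.5;-3.2 0 -0.7 0 0 0 0.5;-3.2 0 -0.7 0 0 0 0.5;-3.2 0 -0.7 0 0 0 0.5;-3.2 0 -0.7 0 0 0 0.5;-3.2 0 -0.7 0 0 0 0.5;-3.2 0 -0.7 0 0 0 0.5;-3.2 0 -0.7 0 0 0 0.5;-2 0 0.5 0 0 0 0.5;-2 0 1 0 0 0 0.5;-1 0 0.5 0 0 0 0.5;0 0 0 0 0 0 0.5;0 0 0 0 0 0 0.5"

```text
clock: 18.35
eef_pos: [527.2, 73.2, 186.9]
tcp_rot: [-1.567, 0.0, -1.802]
contact_force: [-0.5, -1.1, -1.2]
opening: 0.649
```

```bash
python3 - <<'E'
from h import *
go([636.7,147.6,145],-1.8)
E
```

```text
pos [527.2  73.2 186.9] rpy [-1.5670e+00  1.0000e-04 -1.8022e+00] cm [-9.75  4.22  8.93] deg [-0.22 -0.12 -0.01] F [-0.5 -1.1 -1.2] op 0.649 t 18.35
```

Emit:
apply_moves:
  plan: "-1.5 0 1.5 -0.2 0 0 0.5;-2.5 0.5 2.5 0 0 0 0.5;-2.5 1 2.3 0 0 0 0.5;-2 0.5 1.6 0 0 0 0.5;-1 0 0.8 0 0 0 0.5;0 0 0 0 0 0 0.5;0 0 0 0 0 0 0.5;0 0 0 0 0 0 0.5"

```text
clock: 19.15
eef_pos: [631.8, 138.5, 165.9]
tcp_rot: [-1.576, -0.004, -1.809]
contact_force: [0.6, 0.2, -1.5]
opening: 0.646
```

```bash
python3 - <<'E'
from h import *
go([636.7,147.6,145],-1.8)
E
```

```text
pos [631.8 138.5 165.9] rpy [-1.5755 -0.0044 -1.8092] cm [-1.    2.09  0.27] deg [ 0.27 -0.52  0.25] F [ 0.6  0.2 -1.5] op 0.646 t 19.15
```

Emit:
apply_moves:
  plan: "-0.7 0.7 0.2 0.3 -0.5 0.2 0.5;-0.3 0.7 0.1 0 0 0 0.5;0 0.5 0 0 0 0 0.5;0 0 0 0 0 0 0.5;0 0 0 0 0 0 0.5"

```text
clock: 19.65
eef_pos: [635.5, 146.8, 145.9]
tcp_rot: [-1.57, -0.001, -1.801]
contact_force: [-0.5, -0.1, -1.8]
opening: 0.655
```

```bash
python3 - <<'E'
from h import *
go([636.7,147.6,89],-1.8)
E
```

```text
pos [635.5 146.8 145.9] rpy [-1.5704e+00 -1.0000e-03 -1.8005e+00] cm [-0.11  5.69  0.09] deg [-0.02 -0.03  0.06] F [-0.5 -0.1 -1.8] op 0.655 t 19.65
```

Emit:
apply_moves:
  plan: "-0.1 0.8 0.1 0 0 0 0.5;0 1.2 0 0 0 0 0.5;0 1.2 0 0 0 0 0.5;0 0.8 0 0 0 0 0.5;0 0.2 0 0 0 0 0.5;0 0 0 0 0 0 0.5;0 0 0 0 0 0 0.5"

```text
clock: 20.35
eef_pos: [636.3, 147.3, 99.0]
tcp_rot: [-1.572, -0.002, -1.801]
contact_force: [0.0, 0.0, -1.1]
opening: 0.652
```

```bash
python3 - <<'E'
from h import *
go([636.7,147.6,89],-1.8)
E
```

```text
pos [636.3 147.3  99. ] rpy [-1.5719 -0.0019 -1.8006] cm [-0.04  1.    0.04] deg [ 0.07 -0.03  0.11] F [ 0.   0.  -1.1] op 0.652 t 20.35
```

Emit:
apply_moves:
  plan: "0 0.3 0 0 0 0.1 0.5;0 0.3 0 0 0 0 0.5;0 0.2 0 0 0 0 0.5;0 0 0 0 0 0 0.5;0 0 0 0 0 0 0.5"

```text
clock: 20.85
eef_pos: [637.1, 147.4, 91.6]
tcp_rot: [-1.57, 0.001, -1.801]
contact_force: [0.3, -0.1, -1.5]
opening: 0.649
```

```bash
python3 - <<'E'
from h import *
go([636.7,147.6,89],-1.8)
E
```

```text
pos [637.1 147.4  91.6] rpy [-1.5700e+00  1.0000e-03 -1.8006e+00] cm [-0.01  0.26 -0.04] deg [-0.04 -0.04 -0.06] F [ 0.3 -0.1 -1.5] op 0.649 t 20.85
```

Emit:
apply_moves:
  plan: "0 0.2 0 0 0 0 0.5;0 0.1 0 0 0 0 0.5;0 0.15 0 0 0 0 0.5"

```text
clock: 21.15
eef_pos: [637.3, 147.5, 88.9]
tcp_rot: [-1.57, 0.001, -1.801]
contact_force: [-6.4, -2.2, 22.1]
opening: 0.654
```

```bash
python3 - <<'E'
from h import *
go([636.7,147.6,89],-1.8)
E
```

```text
pos [637.3 147.5  88.9] rpy [-1.5697e+00  1.3000e-03 -1.8007e+00] cm [ 0.01 -0.01 -0.06] deg [-0.06 -0.04 -0.08] F [-6.4 -2.2 22.1] op 0.654 t 21.15
```

Contact right at the expected height. Release, rise, go to the small beaker.

Emit:
apply_moves:
  plan: "0 0 0 0 0 0 0.5;0 0 0 0 0 0 0.2;0 0 0 0 0 0 0;0 0 0 0 0 0 0;0 -0.5 0 0 0 0 0;0 -2 0 0 0 0 0;0 -3 0 0 0 0 0;0 -3 0 0 0 0 0;0 -1 0 0 0 0 0;0 0 0 0 0 0 0;0 0 0 0 0 0 0"

```text
clock: 22.25
eef_pos: [636.6, 147.3, 186.6]
tcp_rot: [-1.571, 0.001, -1.801]
contact_force: [-0.0, -0.4, -0.1]
opening: 0.997
```

```bash
python3 - <<'E'
from h import *
go([419,-24.2,100],-1.8)
E
```

```text
pos [636.6 147.3 186.6] rpy [-1.5711e+00  6.0000e-04 -1.8006e+00] cm [ 21.66   8.66 -17.28] deg [ 0.02 -0.03 -0.03] F [-0.  -0.4 -0.1] op 0.997 t 22.25
```

Emit:
apply_moves:
  plan: "1.3 0 -1.1 0 0 0 0;2.7 0 -2.1 0 0 0 0;2.9 0 -2.3 0 0 0 0;2.9 0 -2.3 0 0 0 0;2.9 1 -2.3 0 0 0 0;2.9 1.5 -2.3 0 0 0 0;2.7 1.5 -2.1 0 0 0 0;1.6 1 -1.3 0 0 0 0;0.8 1 -0.8 0 0 0 0;0 0 0 0 0 0 0;0 0 0 0 0 0 0;0 0 0 0 0 0 0"

```text
clock: 23.45
eef_pos: [410.2, -21.1, 111.2]
tcp_rot: [-1.592, -0.004, -1.8]
contact_force: [0.8, 0.9, 0.6]
opening: 0.996
```

```bash
python3 - <<'E'
from h import *
go([419,-24.2,29],-1.8)
t=r.grab_frame("top");cv2.imwrite("pics/t3.png",t)
cv2.imwrite("pics/c7.png",np.hstack([tile(t,225,150,66,66,6),tile(r.grab_frame("scene"),302,260,66,66,6)]))
E
```

```text
pos [410.2 -21.1 111.2] rpy [-1.5916 -0.0045 -1.7996] cm [0.06 8.19 1.1 ] deg [1.19 0.02 0.26] F [0.8 0.9 0.6] op 0.996 t 23.45
```

View pics/c7.png

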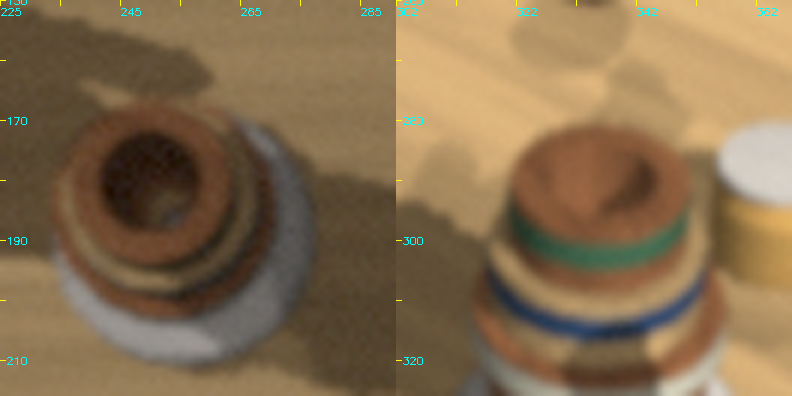

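Middle is home and level, with its mouth centre at about (250,179.8) in the top view. Continue to the small beaker (TCP z 29).

Emit:
apply_moves:
  plan: "0 2 1 1.2 0 0.3 0;0 2.5 0.1 0 0 0 0;0 2 0 0 0 0 0;0 0.8 0 0 0 0 0;0 0 0 0 0 0 0;0 0 0 0 0 0 0"

```text
clock: 24.15
eef_pos: [428.1, -22.0, 38.7]
tcp_rot: [-1.56, 0.003, -1.796]
contact_force: [-0.3, -0.3, 0.9]
opening: 0.998
```

```bash
python3 - <<'E'
from h import *
go([419,-24.2,29],-1.8); print(ray("top",250,179.8,116))
E
```

```text
pos [428.1 -22.   38.7] rpy [-1.5605  0.0027 -1.7959] cm [ 0.42  0.96 -0.85] deg [-0.59  0.24 -0.16] F [-0.3 -0.3  0.9] op 0.998 t 24.15
[637.05630452 146.76314628 116.        ]
```

Emit:
apply_moves:
  plan: "0.4 0.3 -0.8 -0.6 0.2 -0.2 0;0 0.3 0 0 0 0 0;0 0 0 0 0 0 0;0 0 0 0 0 0 0"

```text
clock: 24.55
eef_pos: [420.2, -24.3, 34.4]
tcp_rot: [-1.568, -0.0, -1.8]
contact_force: [0.4, 0.2, -0.4]
opening: 0.997
```

```bash
python3 - <<'E'
from h import *
go([419,-24.2,29],-1.8)
E
```

```text
pos [420.2 -24.3  34.4] rpy [-1.5681e+00 -4.0000e-04 -1.7995e+00] cm [ 0.02  0.54 -0.12] deg [-0.15  0.03  0.02] F [ 0.4  0.2 -0.4] op 0.997 t 24.55
```

Emit:
apply_moves:
  plan: "0 0.5 -0.1 -0.1 0 0 0;0 0 0 0 0 0 0;0 0 0 0 0 0 0.6;0 0 0 0 0 0 0.6;0 0 0 0 0 0 0.6;0 0 0 0 0 0 0.6;0 0 0 0 0 0 0.6;0 0 0 0 0 0 0.6;0 0 0 0 0 0 0.6"
  squeeze: 30

```text
clock: 25.45
eef_pos: [419.6, -24.1, 29.5]
tcp_rot: [-1.569, -0.0, -1.8]
contact_force: [0.5, -0.0, 0.4]
opening: 0.53
```

```bash
python3 - <<'E'
from h import *
go([419,-24.2,29],-1.8)
E
```

```text
pos [419.6 -24.1  29.5] rpy [-1.5691e+00 -3.0000e-04 -1.7996e+00] cm [ 0.02  0.05 -0.06] deg [-0.09  0.02  0.02] F [ 0.5 -0.   0.4] op 0.53 t 25.45
```

Emit:
apply_moves:
  plan: "0 -0.5 0 0 0 0 0.6;0 -2 0 0 0 0 0.6;0 -3.5 0 0 0 0 0.6;0 -4 0 0 0 0 0.6;0 -4 0 0 0 0 0.6;-1 -2.5 0.8 0 0 0 0.6;-2 -1 1.6 0 0 0 0.6;-2.6 0 2.1 0 0 0 0.6;-2.6 0 2.1 0 0 0 0.6;-2.6 0 2.1 0 0 0 0.6;-2.6 0 2.1 0 0 0 0.6;-2.6 0 2.1 0 0 0 0.6;-2.2 0 1.8 0 0 0 0.6;-1.5 0 1.2 0 0 0 0.6;-0.8 0 0.6 0 0 0 0.6;0 0 0 0 0 0 0.6;0 0 0 0 0 0 0.6;0 0 0 0 0 0 0.6"

```text
clock: 27.25
eef_pos: [629.9, 143.8, 216.2]
tcp_rot: [-1.57, -0.001, -1.801]
contact_force: [-0.2, -0.5, -0.1]
opening: 0.523
```

```bash
python3 - <<'E'
from h import *
go([636.8,147.3,170],-1.8)
E
```

```text
pos [629.9 143.8 216.2] rpy [-1.5698e+00 -5.0000e-04 -1.8011e+00] cm [-0.5   4.62  0.59] deg [-0.05 -0.06  0.03] F [-0.2 -0.5 -0.1] op 0.523 t 27.25
```

Emit:
apply_moves:
  plan: "-0.5 1 0.5 0 0 0 0.6;0 1.5 0.1 0 0 0 0.6;0 1.2 0 0 0 0 0.6;0 0.5 0 0 0 0 0.6;0 0 0 0 0 0 0.6;0 0 0 0 0 0 0.6"

```text
clock: 27.85
eef_pos: [635.1, 145.5, 169.4]
tcp_rot: [-1.572, -0.002, -1.803]
contact_force: [-0.1, -0.3, -0.4]
opening: 0.529
```

```bash
python3 - <<'E'
from h import *
go([636.8,147.3,115.5],-1.8)
E
```

```text
pos [635.1 145.5 169.4] rpy [-1.5724 -0.0021 -1.8027] cm [-0.23  5.39  0.13] deg [ 0.09 -0.16  0.12] F [-0.1 -0.3 -0.4] op 0.529 t 27.85
```

Emit:
apply_moves:
  plan: "-0.2 0.6 0.1 0 -0.2 0.1 0.6;0 1 0 0 0 0 0.6;0 1 0 0 0 0 0.6;0 0.8 0 0 0 0 0.6;0 0.2 0 0 0 0 0.6;0 0 0 0 0 0 0.6;0 0 0 0 0 0 0.6"

```text
clock: 28.55
eef_pos: [636.9, 147.5, 130.4]
tcp_rot: [-1.572, 0.0, -1.799]
contact_force: [-0.1, -0.4, -2.2]
opening: 0.525
```

```bash
python3 - <<'E'
from h import *
go([636.8,147.3,115.5],-1.8)
E
```

```text
pos [636.9 147.5 130.4] rpy [-1.5719e+00  1.0000e-04 -1.7988e+00] cm [ 0.02  1.49 -0.  ] deg [ 0.07  0.07 -0.01] F [-0.1 -0.4 -2.2] op 0.525 t 28.55
```

Emit:
apply_moves:
  plan: "0 0.3 0 0 0 0 0.6;0 0.4 0 0 0 0 0.6;0 0.3 0 0 0 0 0.6;0 0.2 0 0 0 0 0.6;0 0 0 0 0 0 0.6;0 0 0 0 0 0 0.6"

```text
clock: 29.15
eef_pos: [637.5, 147.7, 118.3]
tcp_rot: [-1.57, 0.001, -1.799]
contact_force: [0.4, -0.2, -0.1]
opening: 0.529
```

```bash
python3 - <<'E'
from h import *
go([636.8,147.3,115.5],-1.8)
E
```

```text
pos [637.5 147.7 118.3] rpy [-1.5705e+00  8.0000e-04 -1.7988e+00] cm [ 0.05  0.28 -0.06] deg [-0.02  0.07 -0.05] F [ 0.4 -0.2 -0.1] op 0.529 t 29.15
```

Emit:
apply_moves:
  plan: "0 0.2 -0.05 0 0 0 0.6;0 0.1 0 0 0 0 0.6;0 0.15 0 0 0 0 0.6"

```text
clock: 29.45
eef_pos: [637.2, 147.9, 115.3]
tcp_rot: [-1.57, 0.001, -1.799]
contact_force: [-6.9, -1.6, 23.3]
opening: 0.525
```

```bash
python3 - <<'E'
from h import *
go([636.8,147.3,115.5],-1.8)
E
```

```text
pos [637.2 147.9 115.3] rpy [-1.5701e+00  1.1000e-03 -1.7989e+00] cm [ 0.06 -0.02 -0.02] deg [-0.04  0.06 -0.07] F [-6.9 -1.6 23.3] op 0.525 t 29.45
```

Emit:
apply_moves:
  plan: "0 0 0 0 0 0 0.6;0 0 0 0 0 0 0.3;0 0 0 0 0 0 0;0 0 0 0 0 0 0;0 0 0 0 0 0 0;0 -0.5 0 0 0 0 0;0 -2 0 0 0 0 0;0 -3.5 0 0 0 0 0;0 -3.5 0 0 0 0 0;0 -2 0 0 0 0 0;0 0 0 0 0 0 0;0 0 0 0 0 0 0"

```text
clock: 30.65
eef_pos: [636.5, 147.7, 234.8]
tcp_rot: [-1.571, 0.001, -1.799]
contact_force: [0.8, -0.6, 0.3]
opening: 0.999
```

```bash
python3 - <<'E'
from h import *
go([612.7,-120.7,205],-1.8)
E
```

```text
pos [636.5 147.7 234.8] rpy [-1.5713e+00  5.0000e-04 -1.7988e+00] cm [26.68  2.97  3.75] deg [ 0.03  0.07 -0.03] F [ 0.8 -0.6  0.3] op 0.999 t 30.65
```

Emit:
apply_moves:
  plan: "1.5 0 0.2 0 0 0 0;3 0 0.4 0 0 0 0;3.3 0 0.5 0 0 0 0;3.3 0 0.5 0 0 0 0;3.3 0 0.5 0 0 0 0;3.3 0 0.5 0 0 0 0;3.3 0 0.5 0 0 0 0;2.5 0 0.3 0 0 0 0;1.5 0 0.2 0 0 0 0;0 0 0 0 0 0 0;0 0 0 0 0 0 0;0 0 0 0 0 0 0"

```text
clock: 31.85
eef_pos: [603.4, -119.8, 218.3]
tcp_rot: [-1.595, -0.005, -1.798]
contact_force: [0.4, 0.4, 0.2]
opening: 1.001
```

```bash
python3 - <<'E'
from h import *
go([612.7,-120.7,205],-1.8)
t=r.grab_frame("top");s=r.grab_frame("scene");cv2.imwrite("pics/t4.png",t)
cv2.imwrite("pics/c8.png",np.hstack([tile(t,225,145,66,66,6),tile(s,212,190,66,66,6)]))
E
```

```text
pos [ 603.4 -119.8  218.3] rpy [-1.5952 -0.0051 -1.7981] cm [-0.13  1.31  0.96] deg [1.4  0.11 0.29] F [0.4 0.4 0.2] op 1.001 t 31.85
```

View pics/c8.png

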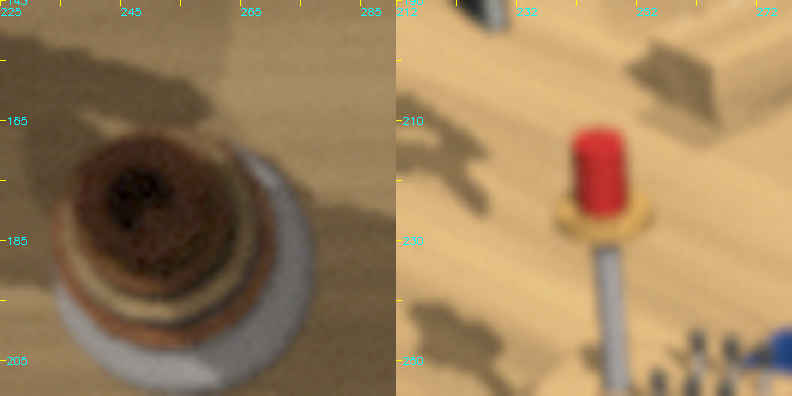

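```bash
python3 - <<'E'
from h import *
print(proj("top",[636.8,147.5,140]), ray("top",247.9,177.4,140))
for z in(80,135,162): print(z,proj("scene",[612.7,-120.7,z]))
go([612.7,-120.7,205],-1.8)
# small rim by colour edges
t=cv2.imread("pics/t4.png").astype(int)
roi=t[150:210,230:280]; d=(roi[:,:,2]<115)&(roi.sum(2)<230); print(d.sum())
E
```

```text
[248.09616012 177.75111057] [637.53389431 147.89886745 140.        ]
80 [248.02558696 248.11838602]
135 [246.16449148 227.21056891]
162 [245.21242552 216.51492164]
pos [ 603.6 -119.5  218.5] rpy [-1.5949 -0.0051 -1.7974] cm [-0.09  1.33  0.95] deg [1.38 0.15 0.29] F [-0.5  0.5  0.5] op 0.999 t 31.95
1176
```

Small beaker is home and centred (predicted and seen pixels agree). The spindle is nearly vertical. Descend on the knob.

Emit:
apply_moves:
  plan: "-0.1 0 0.8 1.4 0 0.3 0;0 1 0.1 0 0 0 0;0 0.3 0 0 0 0 0;0 0 0 0 0 0 0;0 0 0 0 0 0 0"

```text
clock: 32.45
eef_pos: [613.9, -118.0, 204.0]
tcp_rot: [-1.568, 0.001, -1.794]
contact_force: [0.1, -0.1, 0.2]
opening: 0.999
```

```bash
python3 - <<'E'
from h import *
go([612.7,-120.7,151],-1.8)
E
```

```text
pos [ 613.9 -118.   204. ] rpy [-1.568e+00  1.000e-03 -1.794e+00] cm [ 0.29  5.3  -0.07] deg [-0.16  0.34 -0.06] F [ 0.1 -0.1  0.2] op 0.999 t 32.45
```

Emit:
apply_moves:
  plan: "0.2 1 -0.1 0 0.3 0 0;0 1.3 0 0 0 0 0;0 1.3 0 0 0 0 0;0 0.5 0 0 0 0 0;0 0 0 0 0 0 0;0 0 0 0 0 0 0;0 0 0 0 0 0 0"

```text
clock: 33.15
eef_pos: [611.8, -120.0, 158.3]
tcp_rot: [-1.57, 0.001, -1.8]
contact_force: [-0.6, 1.1, -0.0]
opening: 0.997
```

```bash
python3 - <<'E'
from h import *
go([612.7,-120.7,151],-1.8)
E
```

```text
pos [ 611.8 -120.   158.3] rpy [-1.5700e+00  8.0000e-04 -1.8001e+00] cm [0.05 0.73 0.1 ] deg [-0.05 -0.   -0.05] F [-0.6  1.1 -0. ] op 0.997 t 33.15
```

Emit:
apply_moves:
  plan: "0.05 0.6 0.1 0 0 0 0;0 0.1 0 0 0 0 0;0 0 0 0 0 0 0;0 0 0 0 0 0 0;0 0 0 0 0 0 0.5;0 0 0 0 0 0 0.5;0 0 0 0 0 0 0.5;0 0 0 0 0 0 0.5"

```text
clock: 33.95
eef_pos: [613.7, -120.9, 152.2]
tcp_rot: [-1.567, 0.001, -1.8]
contact_force: [1.2, 0.0, 1.2]
opening: 0.5
```

```bash
python3 - <<'E'
from h import *
go([612.7,-120.7,151],-1.8)
E
```

```text
pos [ 613.7 -120.9  152.2] rpy [-1.5673e+00  1.0000e-03 -1.8000e+00] cm [ 0.    0.12 -0.11] deg [-0.2  -0.   -0.06] F [1.2 0.  1.2] op 0.5 t 33.95
```

Emit:
apply_moves:
  plan: "0 0.1 -0.1 -0.2 0 -0.1 0.7;0 0 0 0 0 0 0.9;0 0 0 0 0 0 0.9;0 0 0 0 0 0 0.9;0 0 0 0 0 0 0.9;0 0 0 0 0 0 0.9"
  squeeze: 60

```text
clock: 34.55
eef_pos: [612.8, -120.7, 151.4]
tcp_rot: [-1.571, -0.001, -1.8]
contact_force: [-0.1, -0.3, 0.3]
opening: 0.213
```

```bash
python3 - <<'E'
from h import *
go([612.7,-120.7,151],-1.8)
E
```

```text
pos [ 612.8 -120.7  151.4] rpy [-1.5707e+00 -1.0000e-03 -1.7999e+00] cm [ 0.    0.04 -0.01] deg [-0.01  0.    0.06] F [-0.1 -0.3  0.3] op 0.213 t 34.55
```

Emit:
apply_moves:
  plan: "0 -0.5 0 0 0 0 0.9;0 -1 0 0 0 0 0.9;0 -1 0 0 0 0 0.9;0 -0.5 0 0 0 0 0.9;0 0 0 0 0 0 0.9"

```text
clock: 35.05
eef_pos: [613.2, -120.8, 184.5]
tcp_rot: [-1.57, -0.001, -1.8]
contact_force: [0.2, 0.3, -0.5]
opening: 0.208
```

```bash
python3 - <<'E'
from h import *
go([612.8,-120.7,220],-1.8)
E
```

```text
pos [ 613.2 -120.8  184.5] rpy [-1.5698e+00 -1.0000e-03 -1.8000e+00] cm [ 0.   -3.55 -0.04] deg [-0.06  0.    0.06] F [ 0.2  0.3 -0.5] op 0.208 t 35.05
```

Emit:
apply_moves:
  plan: "0 -1 0 0 0 0 0.9;0 -1.5 0 0 0 0 0.9;0 -1.5 0 0 0 0 0.9;0 -2.5 0 0 0 0 0.9;0 -3 0 0 0 0 0.9;0 -2 0 0 0 0 0.9;0 -0.5 0 0 0 0 0.9;0 0 0 0 0 0 0.9;0 0 0 0 0 0 0.9"

```text
clock: 35.95
eef_pos: [612.0, -120.3, 314.5]
tcp_rot: [-1.57, -0.001, -1.8]
contact_force: [-0.1, 0.7, -1.4]
opening: 0.212
```

```bash
python3 - <<'E'
from h import *
go([636.9,147.6,310],-1.8)
s=r.grab_frame("scene")
p=r.sense()["eef_pos"]
ax=[proj("scene",p-[0,0,h])+[.6,2] for h in(141,60,13)]
u,v=map(int,ax[1]);print(ax)
cv2.imwrite("pics/c9.png",tile(s,u-40,v-45,80,90,6,ax))
E
```

```text
pos [ 612.  -120.3  314.5] rpy [-1.5696e+00 -8.0000e-04 -1.7999e+00] cm [-26.66   0.43  -3.66] deg [-0.07  0.    0.05] F [-0.1  0.7 -1.4] op 0.212 t 35.95
[array([245.8327262 , 213.91328469]), array([242.79513959, 179.57799172]), array([240.90798233, 158.24655143])]
```

View pics/c9.png

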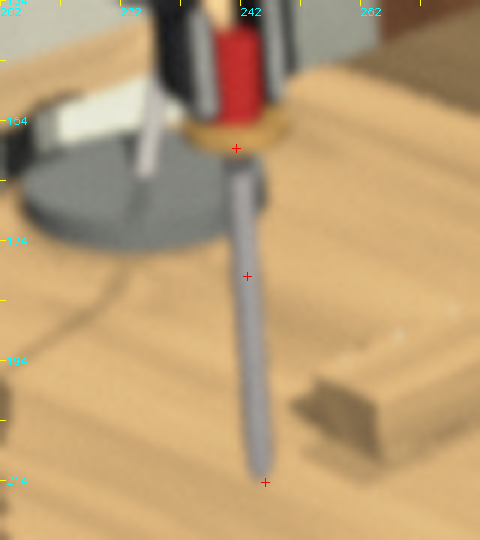

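The rod is held well. Its tip is at crop (260,472) against a predicted (265,482), and at the flange it sits about 5 crop px right of the axis, so it leans about 0.03 rad about the jaw axis. I'll correct by 1.5° and measure numerically.

```bash
cat >> h.py <<'E'
def rod(n="scene",off=(.6,2),lo=25,hi=132):
    im=r.grab_frame(n).astype(float); s=r.sense(); p=s["eef_pos"]; out=[]
    sat=im.max(2)-im.min(2)
    for h in np.arange(lo,hi,3):
        u,v=proj(n,p-[0,0,h])+off; iv=int(round(v)); us=np.arange(int(u)-9,int(u)+11)
        w=np.clip(np.median(sat[iv,us])-sat[iv,us]-15,0,None); w[abs(us-u)>7]=0
        if w.sum()>20: out.append((h,(w*us).sum()/w.sum()-u))
    o=np.array(out); k=np.polyfit(o[:,0],o[:,1],1); res=o[:,1]-np.polyval(k,o[:,0])
    print(n,len(o),"du at 25,132:",np.polyval(k,[25,132]).round(2),"rms",res.std().round(2)); return o
E
python3 - <<'E'
from h import *
o=rod(lo=55); print(o.round(1).tolist())
E
```

```text
scene 26 du at 25,132: [ 0.  -0.6] rms 0.06
[[55.0, -0.3], [58.0, -0.3], [61.0, -0.3], [64.0, -0.3], [67.0, -0.1], [70.0, -0.2], [73.0, -0.2], [76.0, -0.2], [79.0, -0.3], [82.0, -0.3], [85.0, -0.3], [88.0, -0.3], [91.0, -0.3], [94.0, -0.4], [97.0, -0.4], [100.0, -0.5], [103.0, -0.5], [106.0, -0.5], [109.0, -0.5], [112.0, -0.5], [115.0, -0.6], [118.0, -0.6], [121.0, -0.5], [124.0, -0.5], [127.0, -0.6], [130.0, -0.6]]
```

Emit:
apply_moves:
  plan: "0 -1 0 0 0 1.0 0.9;-1.3 -1 -0.2 0 0 0 0.9;-2.6 0 -0.4 0 0 0 0.9;-3 0 -0.4 0 0 0 0.9;-3 0 -0.4 0 0 0 0.9;-3 0 -0.4 0 0 0 0.9;-3 0 -0.4 0 0 0 0.9;-3 0 -0.4 0 0 0 0.9;-2.6 0 -0.4 0 0 0 0.9;-1.5 0 -0.2 0 0 0 0.9;-0.7 0 -0.1 0 0 0 0.9;0 0 0 0 0 0 0.9;0 0 0 0 0 0 0.9;0 0 0 0 0 0 0.9"

```text
clock: 37.45
eef_pos: [633.0, 130.1, 341.6]
tcp_rot: [-1.577, 0.021, -1.803]
contact_force: [-0.0, 0.3, -0.8]
opening: 0.213
```

```bash
python3 - <<'E'
from h import *
go([636.9,147.6,315],-1.8)
o=rod(lo=25);print(o.round(1).tolist())
E
```

```text
pos [633.  130.1 341.6] rpy [-1.5767  0.0214 -1.8031] cm [-1.74  2.7  -0.01] deg [ 0.33 -0.18 -1.22] F [-0.   0.3 -0.8] op 0.213 t 37.45
scene 36 du at 25,132: [1.01 1.14] rms 0.04
[[25.0, 1.0], [28.0, 1.0], [31.0, 1.1], [34.0, 1.0], [37.0, 1.0], [40.0, 0.9], [43.0, 1.0], [46.0, 1.0], [49.0, 1.0], [52.0, 1.0], [55.0, 1.0], [58.0, 1.1], [61.0, 1.1], [64.0, 1.1], [67.0, 1.1], [70.0, 1.1], [73.0, 1.1], [76.0, 1.1], [79.0, 1.0], [82.0, 1.0], [85.0, 1.1], [88.0, 1.1], [91.0, 1.1], [94.0, 1.1], [97.0, 1.1], [100.0, 1.1], [103.0, 1.1], [106.0, 1.1], [109.0, 1.1], [112.0, 1.1], [115.0, 1.1], [118.0, 1.1], [121.0, 1.2], [124.0, 1.1], [127.0, 1.1], [130.0, 1.1]]
```

Emit:
apply_moves:
  plan: "-1 0.5 0 0.3 -0.2 0 0.9;-0.7 0.5 0 0 0 0 0.9;0 0.3 0 0 0 0 0.9;0 0 0 0 0 0 0.9;0 0 0 0 0 0 0.9;0 0 0 0 0 0 0.9"

```text
clock: 38.1
eef_pos: [637.2, 146.4, 327.3]
tcp_rot: [-1.572, 0.021, -1.802]
contact_force: [-0.0, -1.3, -1.0]
opening: 0.21
```

```bash
python3 - <<'E'
from h import *
go([636.9,147.6,305],-1.8)
o=rod(lo=25)
go([636.9,147.6,305],-1.8)
s=r.grab_frame("scene"); cv2.imwrite("pics/s9.png",s)
cv2.imwrite("pics/c10.png",tile(s,295,190,80,120,6))
E
```

```text
pos [637.2 146.4 327.3] rpy [-1.5717  0.0206 -1.8017] cm [-0.07  2.23 -0.06] deg [ 0.05 -0.1  -1.18] F [-0.  -1.3 -1. ] op 0.21 t 38.1
scene 36 du at 25,132: [0.87 0.85] rms 0.05
pos [637.3 146.4 327.3] rpy [-1.5716  0.0207 -1.8018] cm [-0.07  2.24 -0.06] deg [ 0.04 -0.1  -1.19] F [ 0.5  0.2 -1. ] op 0.212 t 38.15
```

```bash
python3 - <<'E'
from h import *
im=cv2.imread("pics/s9.png"); hsv=cv2.cvtColor(im,cv2.COLOR_BGR2HSV)
sub=np.zeros(im.shape[:2],bool); sub[250:330,305:365]=1
for n,lo,hi,z in(("blue",(100,120,30),(125,255,255),80),("green",(55,60,30),(95,255,255),104),("yellow",(21,150,80),(32,255,255),128)):
    m=(cv2.inRange(hsv,lo,hi)>0)&sub
    v,u=np.nonzero(m)
    if len(u): print(n,len(u),u.min(),u.max(),(u.min()+u.max())/2,"v",v.min(),v.max(),"pred",proj("scene",[636.9,147.6,z]))
E
```

```text
blue 12 326 344 335.0 v 313 315 pred [334.69998248 302.21250782]
green 58 323 348 335.5 v 298 303 pred [334.97911778 292.38863815]
yellow 35 325 346 335.5 v 286 291 pred [335.26623297 282.28392513]
```

View pics/c10.png

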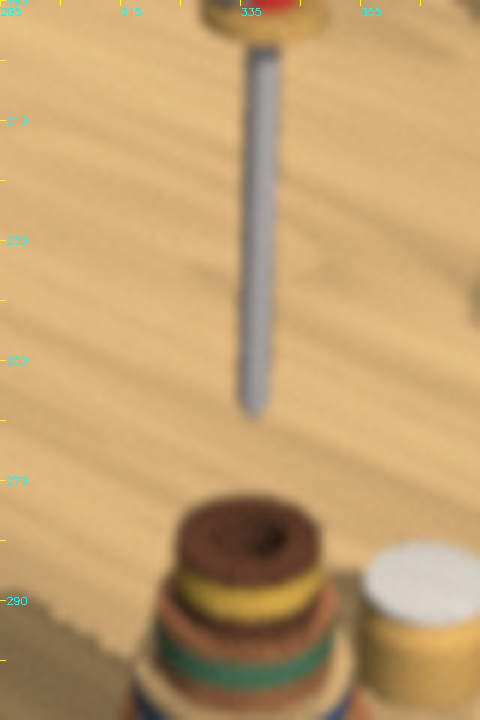

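The rod is vertical with its tip at about (336.9,259), over the small beaker's mouth centre at about (336.2,281). Start lowering.

Emit:
apply_moves:
  plan: "0.07 0.6 0 0 0 0 0.9;0.02 1 0 0 0 0 0.9;0.02 1 0 0 0 0 0.9;0.02 1 0 0 0 0 0.9;0.02 1 0 0 0 0 0.9;0.01 0.6 0 0 0 0 0.9;0 0 0 0 0 0 0.9;0 0 0 0 0 0 0.9"

```text
clock: 39.0
eef_pos: [636.4, 145.3, 269.3]
tcp_rot: [-1.573, 0.02, -1.802]
contact_force: [0.4, 0.7, -0.5]
opening: 0.206
```

```bash
python3 - <<'E'
from h import *
go([637,145.8,240],-1.8)
rod(lo=25,hi=110)
E
```

```text
pos [636.4 145.3 269.3] rpy [-1.5734  0.0198 -1.8023] cm [-0.    2.93  0.06] deg [ 0.15 -0.13 -1.14] F [ 0.4  0.7 -0.5] op 0.206 t 39.0
scene 29 du at 25,132: [0.79 0.84] rms 0.05
```

Emit:
apply_moves:
  plan: "0.02 0.6 0.06 0.1 0 0 0.9;0.02 0.8 0 0 0 0 0.9;0.02 0.8 0 0 0 0 0.9;0.02 0.8 0 0 0 0 0.9;0.02 0.8 0 0 0 0 0.9"

```text
clock: 39.55
eef_pos: [638.1, 145.2, 230.6]
tcp_rot: [-1.568, 0.021, -1.802]
contact_force: [-0.4, -1.4, -1.0]
opening: 0.213
```

Emit:
apply_moves:
  plan: "0 0.5 -0.1 -0.1 0 0 0.9;0.01 0.6 0 0 0 0 0.9;0.01 0.6 0 0 0 0 0.9;0.01 0.6 0 0 0 0 0.9;0.01 0.4 0 0 0 0 0.9"

```text
clock: 40.05
eef_pos: [636.6, 145.5, 199.9]
tcp_rot: [-1.571, 0.021, -1.802]
contact_force: [0.1, -0.6, -1.0]
opening: 0.21
```

Emit:
apply_moves:
  plan: "0 0.5 0 0 0 0 0.9;0 0.6 0 0 0 0 0.9;0 0.6 0 0 0 0 0.9;0 0.5 0 0 0 0 0.9;0 0.2 0 0 0 0 0.9"

```text
clock: 40.55
eef_pos: [636.7, 146.0, 173.6]
tcp_rot: [-1.571, 0.021, -1.802]
contact_force: [0.5, -0.2, 0.0]
opening: 0.211
```

Emit:
apply_moves:
  plan: "0.02 0.4 0 0 0 0 0.9;0.02 0.4 0 0 0 0 0.9;0.02 0.4 0 0 0 0 0.9;0 0.2 0 0 0 0 0.9;0 0 0 0 0 0 0.9"

```text
clock: 41.05
eef_pos: [636.7, 145.8, 158.3]
tcp_rot: [-1.571, 0.021, -1.802]
contact_force: [-0.4, 0.3, -1.0]
opening: 0.21
```

Emit:
apply_moves:
  plan: "0 0.2 0 0 0 0 0.9;0 0.2 0 0 0 0 0.9;0 0.2 0 0 0 0 0.9"

```text
clock: 41.35
eef_pos: [637.1, 145.9, 152.4]
tcp_rot: [-1.571, 0.021, -1.802]
contact_force: [-0.9, -0.1, -1.2]
opening: 0.21
```

Tip is in the disc's hole without contact, so only the last 3 mm remain.

Emit:
apply_moves:
  plan: "0 0.15 0 0 0 0 0.9;0 0.1 0 0 0 0 0.9;0 0.1 0 0 0 0 0.9"

```text
clock: 41.65
eef_pos: [637.3, 146.2, 149.3]
tcp_rot: [-1.57, 0.021, -1.802]
contact_force: [-3.6, -1.3, 12.0]
opening: 0.215
```

Flange is in contact at the expected height (12 N). Release and rise clear.

Emit:
apply_moves:
  plan: "0 0 0 0 0 0 0.9;0 0 0 0 0 0 0.6;0 0 0 0 0 0 0.3;0 0 0 0 0 0 0;0 0 0 0 0 0 0;0 0 0 0 0 0 0;0 0 0 0 0 0 0;0 -0.5 0 0 0 0 0;0 -1.5 0 0 0 0 0;0 -3 0 0 0 0 0;0 -3 0 0 0 0 0;0 -1 0 0 0 0 0;0 0 0 0 0 0 0;0 0 0 0 0 0 0"

```text
clock: 43.05
eef_pos: [637.1, 144.2, 246.5]
tcp_rot: [-1.568, 0.022, -1.802]
contact_force: [0.7, 0.1, 0.1]
opening: 1.003
```

```bash
python3 - <<'E'
from h import *
go([637,146,250])
s=r.grab_frame("scene");t=r.grab_frame("top")
cv2.imwrite("pics/c11.png",np.hstack([tile(s,295,240,80,100,5),tile(t,220,130,80,100,5)]))
for z in(143,162): print(z,proj("scene",[637,147.4,z]),proj("top",[637,147.4,z]))
hsv=cv2.cvtColor(s,cv2.COLOR_BGR2HSV)
m=((cv2.inRange(hsv,(0,170,80),(6,255,255))|cv2.inRange(hsv,(174,170,80),(180,255,255)))>0)
v,u=np.nonzero(m[240:300,310:360]); print("knob red u",u.min()+310,u.max()+310,"v",v.min()+240,v.max()+240)
E
```

```text
pos [637.1 144.2 246.5] rpy [-1.5682  0.0224 -1.8022] cm [-0.18 -0.35 -0.05] deg [-0.15 -0.   -1.28] F [0.7 0.1 0.1] op 1.003 t 43.05
143 [335.33183201 275.80383883] [247.94569221 177.37517837]
162 [335.56789185 267.44778698] [246.66334518 175.57610625]
knob red u 332 341 v 262 278
```

```bash
python3 - <<'E'
from rig import r
s=r.sense(); print(s["clock"],s["contact_force"]); r.sign_off()
E
```

```text
43.15 [ 0.08686531 -1.36680152 -0.31086187]
the job is handed in; nothing more can be done
```

I nested the large, middle and small beakers in the stand in that order. I then lowered the spindle through all the floors and handed the job in at 43 s.

- **Beakers:** each met contact at its seated height, pressing with about 49, 22 and 23 N at the wrist. The pictures taken after each placing showed them level and centred within about 1 mm.
- **Spindle:** it leaned about 0.02 rad in the grip, so I tilted the tool 1.2° to bring it vertical. It went down without touching the floors, and the flange met the top beaker at the expected height with 12 N.
- **Last check:** after release the knob appeared within about 1 px (1–2 mm) of its predicted home position. The gripper was open and about 70 mm above the knob.
- **Not confirmed or disagreeing:**
  - My final picture could not be viewed because the 12-picture limit was reached, so the last spindle check rests only on the knob's pixel extents and the contact force.
  - The scene camera read about 2 px low against the top camera throughout. I took the top view as the reference for positions and allowed for the offset.

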